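# Turn up the bench transformer to its set line and switch the output on

## Task

On the bench transformer, push the big dial round by its finger stud with a fingertip until the dial's white index line lines up with the long, thick set line on the scale ring. Only then press the output button fully down, let it up and come clear. Nothing needs gripping: do not pull the dial up, and leave the fuse jar, spool and screwdriver where they are.

Things in the scene. Friction and masses are not known exactly. Their poses are not given: they have to be found in the camera images.
- variac: Heavy grey bench transformer, fixed on the bench: case 190 mm (its x) by 270 mm (its y) by 100 mm high, flat top. Origin at the centre of its underside, z up. On its top: scale ring and dial (axis at y = -45 mm of the case), output button (x = -20, y = +92 mm).
- dial (a joint): Angle of the dial, rad, 0 to 5.2 (end stops). It grows as the dial turns clockwise seen from above; the dial starts between 0.2 and 1.2 and always short of the set line, which is 0.7 to 3.7 rad further clockwise. The dial stays where it is left; friction 0.08 N m (2 N at the stud), no spring.
- dial_centre (a point): On the dial's vertical axis, at the flat top of the dial disc. The dial is a black disc of 104 mm diameter and 12 mm thick, its top 116 mm above the bench, with a silver centre cap (28 mm diameter, 3 mm high). It sits on a light spring seat and would come up if pulled.
- stud_top (a point): Centre of the top of the dial's finger stud: plain metal upright pin, 12 mm diameter, 26 mm tall (from 116 to 142 mm above the bench), 40 mm from the dial's axis, on the side opposite the index line. Push it sideways to turn the dial.
- index_tip (a point): Outer end of the dial's index mark, a white radial line 4 mm wide on the black disc, 56 mm from the dial's axis. It turns with the dial; the stud is diametrically opposite.
- set_line (a point): Inner end of the set line on the scale ring, 56 mm from the dial's axis. The ring is a fixed silver ring of 156 mm outer diameter around the dial, 2 mm thick, with short thin black lines every 15 degrees and one long thick black line (22 x 5 mm), the set line, with a small steel clamp screw (10 mm diameter, 8 mm high) just outside its end, 84 mm from the axis. When index_tip lies over this point the dial is set.
- output (a joint): Travel of the output button, m: 0 up, 0.006 fully down. A spring returns it; fully down takes 5 N. It counts as pressed beyond 4.5 mm.
- output_top (a point): Centre of the top of the black output button, 28 mm diameter, in an aluminium housing on the case's top; it moves straight down.
- fuse_jar: Small jar with metal cap, 28 mm diameter, 40 mm high, standing loose on the case's top at the far corner beyond the button. Origin under its centre. Leave alone.
- spool: Blue solder spool, 54 mm diameter, 50 mm high, standing loose on the bench beside the dial end of the case. Origin under its centre. Leave alone.
- screwdriver: Screwdriver with red handle, about 200 mm long, lying loose on the bench beside the button end of the case. Leave alone.

How it is judged (in metres and radians):
On the way, in this order (a step that is already met when the one before it is completed fails the run):
1. the index line stands at the set line (horizontal distance between index_tip and set_line below 0.004 m), for 0.3 s.
2. the output button is pressed down with the dial set (value of joint output above 0.0045 m and horizontal distance between index_tip and set_line below 0.004 m), for 0.1 s.
At the end, for the whole second after the job is handed in: The index line's tip stands within 4 mm of the set line's inner end (about 4 degrees), the dial is at rest and the output button has been pressed (over 4.5 mm) and has come up again (horizontal distance between index_tip and set_line below 0.004 m and value of joint output below 0.002 m and velocity of joint dial between -0.05 and 0.05 rad/s); the robot touches nothing.
It fails at once if the output button is pressed while the dial is off the set line (value of joint output above 0.003 m and horizontal distance between index_tip and set_line above 0.006 m).
It fails at once if the dial is pulled up off its seat by more than 4 mm (height (world z) of dial_centre above 0.12 m).
It fails at once if the fuse jar is moved more than 15 mm (distance of fuse_jar from where it was at the start of the episode above 0.015 m).
It fails at once if the solder spool is moved more than 15 mm (distance of spool from where it was at the start of the episode above 0.015 m).
It fails at once if the screwdriver is moved more than 15 mm (distance of screwdriver from where it was at the start of the episode above 0.015 m).
It also fails if it takes over 58 s, if anything falls off the work surface, if the arm or the gripper's body presses on something with over 40 N, if the wrist force passes 120 N, or if a joint passes its speed limit or range.

## Robot

A 6-joint arm with a two-finger parallel gripper is mounted at the origin on the work surface. World frame = base frame: x ahead of the robot, y to its left, z up, the work surface at z = 0. Lengths are in m, angles in degrees, forces in N, time in s.
With the tool pointing down it reaches from about 0.275 to 0.775 m from the base axis. Payload 14.6 kg.
Tool frame: the origin (TCP) lies at the very end of the fingers, on their centre line; the grasp point (between the pads) lies 19 mm behind it; z points along the fingers, y is the direction in which the jaws open and shut (so a half turn about z gives the same grasp; the last joint's range is limited). The gripper opens to 85 mm and grips with 20 to 120 N. Pads are 22 mm wide; open, the fingers measure 114 mm over their backs; the gripper's body (76 mm by 85 mm) begins 54 mm behind the grasp point. The pads swing forward as they close: fully open they stand 13 mm farther back than shut.
Start: joints at [-78.455, 15.075, -2.767, 72.158, 0, 81.102], TCP at [0.183, -0.492, 0.202] pointing down, gripper open.
Joint ranges: [-151.79, 151.79], [-50.71, 97.33], [-67.44, 78.34], [-121.81, 120.89], [-77.56, 73.72], [-180, 180]. Speed limits (degrees/s): [108.29, 108.29, 147.25, 159.86, 180, 180].

## Interface

Orientations are given as a 3x3 rotation matrix whose columns are the frame's x, y, z axes.
In Python, from cell import r gives the robot as it stands. The module is installed in compiled form; this text tells all that it offers.
- The arm moves only by the tool carry_out, never from a script. Its argument "commands" is a list of rows, each a list of 7 numbers: the shift along the tool's x, y, z in cm, then the turn, a rotation vector about the tool's x, y, z in rad, then the opening, from 0 (shut) to 1 (fully open). In form: [[x, y, z, rx, ry, rz, grip], ...]. A call has exactly 10 rows; each row shifts and turns the commanded pose from where the row before left it, along the tool's axes as they then stand; what a row does not reach is not made up. A row lasts 1/10 s, in which the tool goes at most 50 mm and 8.59 degrees, less where a joint would pass 70% of its speed; a pose out of reach is approached as far as the arm can. A call is refused whole if a number of a shift passes 5 or a number of a turn 0.15, either way. A call with a gripper value outside its range is refused whole. The fingers move at their own pace and stop on an object; the grip force is fixed at half the most. Time passes only in rows, so rows that do not move let the fingers close, or fill a call up. It gives the time, the measured TCP pose, the force and the opening at its end, in the units of the state.
- r.get_obs(): the state, without advancing time (a new reading comes with each control period).
- r.snapshot(name): name is "side" or "top" or "wrist"; returns a dict with "color" (420x560x3 uint8, red, green, blue), "depth" (420x560 float32, m along the optical axis (not along the pixel's ray), 0 where there is no reading), "fx", "fy", "cx", "cy" (pixels), "R" (3x3) and "t" (3): a world point X has camera coordinates R X + t. Camera axes: x right, y down, z forward; pixel columns grow to the right and rows downward; lengths in m; the calibration is good to about 2 mm. The wrist camera is an equidistant fisheye: a pixel r from the principal point sees the ray r / f radians off the axis. A picture is of the moment at which its call begins.
- r.hand_in(): hands the job in, once; it reports no verdict.
Trained networks look in a picture, given as the dict that the camera call returned (one of the last four; its "shot" number tells which), for a name from the list of things; names that differ only in an ending like _2 or _b are one class to them, and where a whole thing is asked for, a point or a joint stands for the part that bears it (a point fixed in the world has none). Each returns a list of dicts, best first, with "conf" (0 to 1); they miss things now and then, are a little off and sometimes report something else, mostly with a low value. They report only what shows in the picture. A call takes as long as a camera call.
- r.spot_in(picture, target): "rect" ([left, top, right, bottom] in pixels, round what is visible of it).
- r.regions_of(picture, target): "mask" (420x560 bool, what is visible of it) and "rect" ([left, top, right, bottom] in pixels, round what is visible of it).
The state is a dict: "clock": time; "qpos": joint angles; "joint_vel": joint speeds; "joint_torque": joint torques, N m; "tcp_pos": TCP position; "eef_rot": TCP orientation; "ft_force": force on the tool from outside, world axes, zero at the start; "moment": the same for the moment, N m; "grip_width": finger opening in m.
Only numpy, scipy, OpenCV 4.12 (cv2) and the standard library are available. Lean on these libraries where they do the work, as an engineer would, in place of code of your own. Each camera call takes 0.05 s, during which the arm holds its last target.

## Working session

There is one attempt and no reset: what is moved stays moved. The work goes in short steps, Python scripts to look and compute and a tool call to move; the robot and the scene stay as the last step left them, time stands still between calls to the robot, and variables do not carry over. Pictures are saved under pics/ and viewed, and the job is handed in when it is done.

Besides the shell and the picture viewer there is one more tool, called as a command line: name --pt "numbers of a row" for each row, then --argument value for the rest. carry_out: Moves the arm, as the interface text tells. Its arguments: {"type":"object","properties":{"commands":{"type":"array"}},"required":["commands"]}

```bash
mkdir -p pics; ls
python3 - <<'E'
from cell import r
import cv2,numpy as np
o=r.get_obs()
for k,v in o.items(): print(k,np.round(v,3).tolist())
for n in("top","side"):
    s=r.snapshot(n); cv2.imwrite(f"pics/{n}0.png",s["color"][:,:,::-1]); print(n,s["fx"],s["cx"],s["cy"],s["R"],s["t"])
    for t in ("dial_centre","stud_top","index_tip","output_top","output","dial","variac","fuse_jar","spool"):
        try: print(t,[(np.round(d["rect"]).tolist(),round(d["conf"],2)) for d in r.spot_in(s,t)][:2])
        except Exception as e: print(t,e)
E
```

```text
pics
clock 0.0
qpos [-78.455, 15.097, -2.802, 72.158, -0.0, 81.103]
joint_vel [0.013, 0.016, 0.003, 0.013, 0.015, 0.014]
joint_torque [0.0, -63.763, 38.457, 0.014, 0.0, -0.0]
tcp_pos [0.183, -0.492, 0.202]
eef_rot [[0.937, 0.349, -0.0], [0.349, -0.937, 0.001], [0.0, -0.001, -1.0]]
ft_force [-0.628, -0.164, -0.107]
moment [0.002, 0.0, 0.002]
grip_width 0.085
top 460.4642978228402 277.5711198884706 207.21609233234048 [[-0.02551383 -0.99967375  0.00120053]
 [-0.99840287  0.0254208  -0.05045284]
 [ 0.05040587 -0.00248586 -0.99872572]] [0.06322173 0.59721064 1.13955565]
dial_centre [([333.0, 220.0, 379.0, 262.0], 0.89)]
stud_top [([337.0, 218.0, 382.0, 264.0], 0.95)]
index_tip [([333.0, 219.0, 383.0, 262.0], 0.63)]
output_top [([293.0, 247.0, 307.0, 261.0], 0.7)]
output [([294.0, 248.0, 305.0, 263.0], 0.53)]
dial [([334.0, 216.0, 380.0, 265.0], 0.95)]
variac [([275.0, 202.0, 396.0, 292.0], 0.56)]
fuse_jar []
spool [([400.0, 214.0, 424.0, 237.0], 0.92)]
side 462.05416324009076 282.1842126047631 205.02711992203552 [[-9.98822991e-01 -4.84979532e-02  7.62368960e-04]
 [-3.36249078e-02  6.81011374e-01 -7.31500426e-01]
 [ 3.49570915e-02 -7.30665078e-01 -6.81840557e-01]] [0.58455297 0.06368658 0.93242279]
dial_centre [([298.0, 128.0, 346.0, 166.0], 0.75)]
stud_top [([293.0, 125.0, 344.0, 167.0], 0.76)]
index_tip [([296.0, 128.0, 344.0, 166.0], 0.98)]
output_top [([330.0, 181.0, 348.0, 193.0], 0.49)]
output [([330.0, 182.0, 343.0, 192.0], 0.72)]
dial [([296.0, 126.0, 346.0, 165.0], 0.6)]
variac [([267.0, 126.0, 378.0, 242.0], 0.69), ([296.0, 127.0, 348.0, 163.0], 0.59)]
fuse_jar [([282.0, 174.0, 300.0, 198.0], 0.64)]
spool [([294.0, 128.0, 346.0, 166.0], 0.64)]
```

Run:
```python
import cv2
a=cv2.imread("pics/top0.png"); 
cv2.imwrite("pics/t1.png",cv2.resize(a[180:310,260:440],None,fx=4.4,fy=4.4,interpolation=cv2.INTER_CUBIC))
a=cv2.imread("pics/side0.png"); 
cv2.imwrite("pics/s1.png",cv2.resize(a[90:260,230:410],None,fx=3.5,fy=3.5,interpolation=cv2.INTER_CUBIC))
```

```text
(no output)
```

View pics/top0.png

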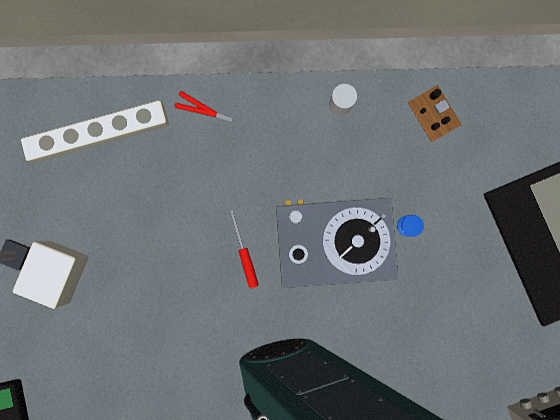

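View pics/t1.png

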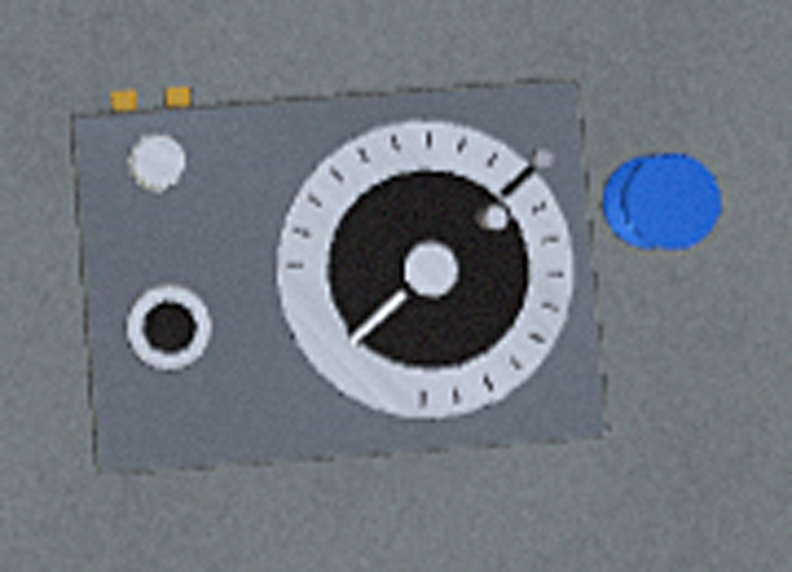

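View pics/s1.png

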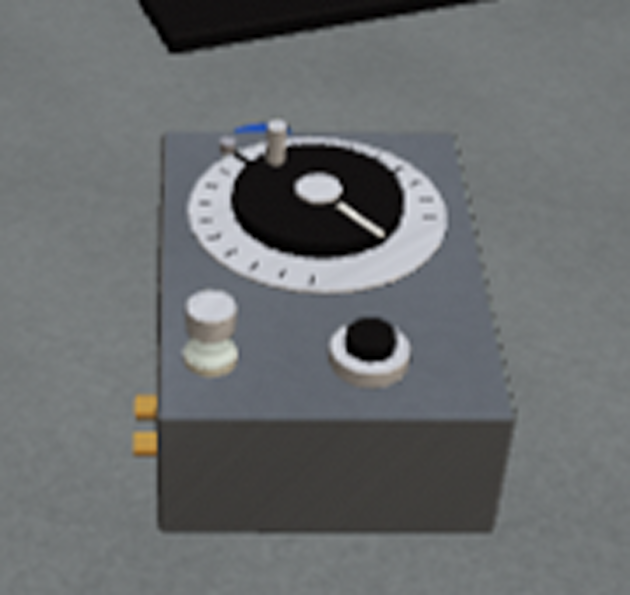

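The top view shows the dial centre at about (358,241), the index pointing lower-left, and the set line upper-right at about (375,223). The stud is upper-right at (372,229), so roughly half a turn clockwise is needed. Next I work out positions from the pixels.

```bash
cat > h.py <<'E'
import numpy as np,cv2
def proj(s,P):
    c=np.atleast_2d(P)@s["R"].T+s["t"]; return np.c_[s["fx"]*c[:,0]/c[:,2]+s["cx"],s["fy"]*c[:,1]/c[:,2]+s["cy"]]
def back(s,u,v,z):
    d=s["R"].T@np.array([(u-s["cx"])/s["fx"],(v-s["cy"])/s["fy"],1]); o=-s["R"].T@s["t"]
    return o+d*(z-o[2])/d[2]
def rectify(s,c,z,half=0.1,n=500):
    # metric view of plane z; image up=+x, right=-y
    k=half; W=[[c[0]+k,c[1]+k,z],[c[0]+k,c[1]-k,z],[c[0]-k,c[1]-k,z],[c[0]-k,c[1]+k,z]]
    H=cv2.getPerspectiveTransform(proj(s,np.array(W)).astype(np.float32),np.float32([[0,0],[n,0],[n,n],[0,n]]))
    return cv2.warpPerspective(s["color"],H,(n,n),flags=cv2.INTER_CUBIC)[:,:,::-1].copy()
E
python3 - <<'E'
from cell import r
from h import *
for n,cp in(("top",(358,241)),("side",(321,143.5))):
    s=r.snapshot(n); 
    c=back(s,*cp,.119); print(n,"centre",c)
    if n=="top":
        ct=c
        for nm,p,z in(("index",(340,258),.116),("stud",(372.5,229),.142),("setin",(374.5,223.5),.102),("screw",(383.5,216),.11),("button",(298.5,254.5),.115),("jar",(295.5,217),.14),("spool",(413,226),.05)):
            print(nm,back(s,*p,z))
    else: print("button",back(s,336,187,.115),"stud",back(s,309.2,126,.142))
    cv2.imwrite(f"pics/rect_{n}.png",rectify(s,ct,.116))
    d=s["depth"]; u,v=map(int,cp); print(d[v,u+10],d[v,u])
    # depth-> z at button, case
    for (uu,vv) in ([(298,254),(358,241),(372,229),(310,280)] if n=="top" else [(336,187),(321,143)]):
        dd=d[vv,uu]; X=s["R"].T@(np.array([(uu-s["cx"])/s["fx"]*dd,(vv-s["cy"])/s["fy"]*dd,dd])-s["t"]); print("depth pt",uu,vv,X)
E
```

```text
top centre [ 0.51184813 -0.13258794  0.119     ]
index [ 0.47424251 -0.09083172  0.116     ]
stud [ 0.53828976 -0.16176343  0.142     ]
setin [ 0.55079796 -0.17513724  0.102     ]
screw [ 0.56741866 -0.19475724  0.11      ]
button [0.48453548 0.00331436 0.115     ]
jar [0.56942927 0.00882147 0.14      ]
spool [ 0.54285899 -0.27938402  0.05      ]
1.0514061 1.0468423
depth pt 298 254 [0.48588327 0.00457807 0.11854563]
depth pt 358 241 [ 0.51184798 -0.13258887  0.11899468]
depth pt 372 229 [ 0.53831831 -0.1606358   0.14206992]
depth pt 310 280 [ 0.42500442 -0.02194175  0.10420619]
side centre [ 0.51057167 -0.12883606  0.119     ]
button [0.48392569 0.00418164 0.115     ] stud [ 0.53625293 -0.15808999  0.142     ]
0.974265 0.9687388
depth pt 336 187 [0.48454784 0.01010963 0.12007579]
depth pt 321 143 [ 0.5103636  -0.13406579  0.11656979]
```

View pics/rect_top.png

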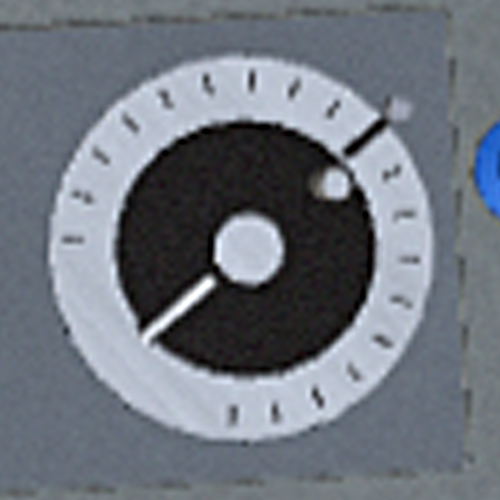

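View pics/rect_side.png

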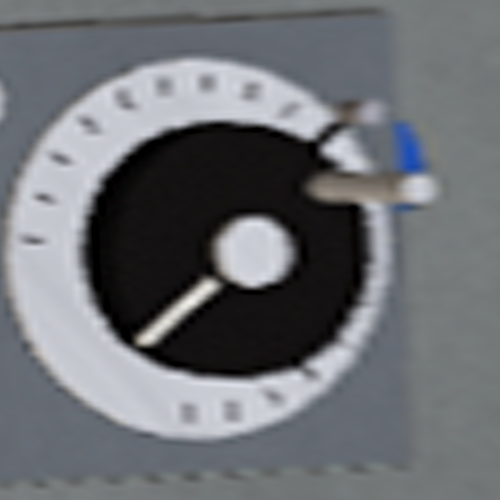

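carry_out --pt "2.4 -1 0 0 0 0 0" --pt "2.4 -1 0 0 0 0 0" --pt "2.4 -1 0 0 0 0 0" --pt "2.4 -1 0 0 0 0 0" --pt "2.4 -1 0 0 0 0 0" --pt "2.4 -1 0 0 0 0 0" --pt "2.4 -1 0 0 0 0 0" --pt "2.4 -1 0 0 0 0 0" --pt "2.4 -1 0 0 0 0 0" --pt "2.4 -1 0 0 0 0 0"

```text
clock: 2.1
tcp_pos: [0.374, -0.3136, 0.2023]
eef_rot: [[0.937, 0.349, 0.0], [0.349, -0.937, -0.0], [0.0, 0.0, -1.0]]
ft_force: [-0.6, 0.1, 0.5]
grip_width: -0.0002
```

carry_out --pt "2.4 -1 0 0 0 0 0" --pt "2.4 -1 0 0 0 0 0" --pt "2.4 -1 0 0 0 0 0" --pt "2.4 -1 0 0 0 0 0" --pt "2.4 -1 0 0 0 0 0" --pt "2.4 -1 0 0 0 0 0" --pt "2.4 -1 0 0 0 0 0" --pt "2.4 -1 0 0 0 0 0" --pt "2.4 -1 0 0 0 0 0" --pt "0 0 0 0 0 0 0"

```text
clock: 3.1
tcp_pos: [0.5459, -0.1529, 0.2018]
eef_rot: [[0.936, 0.351, 0.0], [0.351, -0.936, 0.0], [0.0, -0.0, -1.0]]
ft_force: [-0.5, -0.5, -0.8]
grip_width: -0.0005
```

carry_out --pt "0 0 0 0 0 -0.14 0" --pt "0 0 0 0 0 -0.14 0" --pt "0 0 0 0 0 -0.14 0" --pt "0 0 0 0 0 -0.14 0" --pt "0 0 0 0 0 -0.14 0" --pt "0 0 0 0 0 -0.14 0" --pt "0 0 0 0 0 -0.14 0" --pt "0 0 0 0 0 -0.14 0" --pt "0 0 0 0 0 -0.14 0" --pt "0 0 0 0 0 -0.14 0"

```text
clock: 4.1
tcp_pos: [0.5439, -0.155, 0.2022]
eef_rot: [[-0.19, 0.982, -0.0], [0.982, 0.19, -0.0], [-0.0, -0.0, -1.0]]
ft_force: [0.4, 0.8, 0.1]
grip_width: -0.0004
```

carry_out --pt "0 0 0 0 0 -0.14 0" --pt "0 0 0 0 0 -0.14 0" --pt "0 0 0 0 0 -0.14 0" --pt "0 0 0 0 0 -0.14 0" --pt "0 0 0 0 0 -0.14 0" --pt "0 0 0 0 0 -0.14 0" --pt "0 0 0 0 0 -0.14 0" --pt "0 0 0 0 0 -0.14 0" --pt "0 0 0 0 0 -0.14 0" --pt "0 0 0 0 0 -0.14 0"

```text
clock: 5.1
tcp_pos: [0.5439, -0.1551, 0.2022]
eef_rot: [[-1.0, -0.021, -0.0], [-0.021, 1.0, -0.0], [0.0, -0.0, -1.0]]
ft_force: [-0.4, 0.1, 0.6]
grip_width: 0.0002
```

carry_out --pt "-0.75 0.55 0 0 0 0 0" --pt "-0.75 0.55 0 0 0 0 0" --pt "0 0 0 0 0 -0.137 0" --pt "0 0 0 0 0 -0.137 0" --pt "0 0 0 0 0 -0.137 0" --pt "0 0 0 0 0 -0.137 0" --pt "0 0 0 0 0 -0.137 0" --pt "0 0 1.5 0 0 0 0" --pt "0 0 1.5 0 0 0 0" --pt "0 0 0 0 0 0 0"

```text
clock: 6.1
tcp_pos: [0.5587, -0.1427, 0.1706]
eef_rot: [[-0.767, -0.642, -0.002], [-0.642, 0.767, 0.001], [0.001, 0.002, -1.0]]
ft_force: [0.5, -0.2, 0.6]
grip_width: 0.0001
```

Run:
```python
from cell import r
from h import *
for n in("top","side","wrist"):
    s=r.snapshot(n)
    if n=="wrist": im=s["color"][:,:,::-1]
    else:
        u,v=proj(s,[.53,-.13,.13])[0].astype(int); im=cv2.resize(s["color"][v-70:v+70,u-90:u+90,::-1],None,fx=4,fy=4,interpolation=cv2.INTER_CUBIC)
    cv2.imwrite(f"pics/a_{n}.png",im)
```

```text
(no output)
```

View pics/a_side.png

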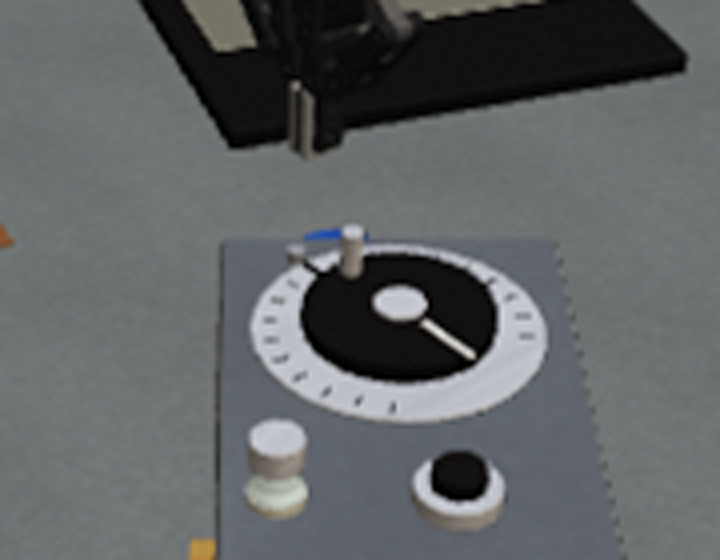

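View pics/a_wrist.png

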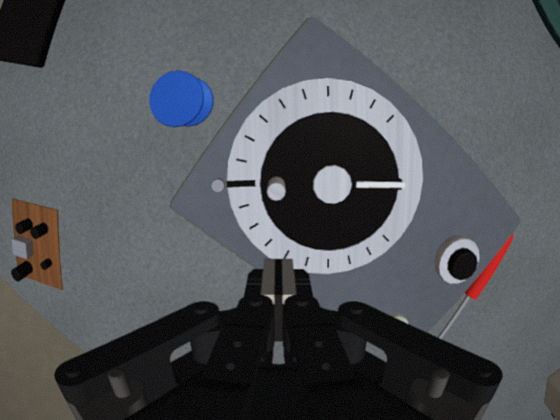

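carry_out --pt "0 0 1.0 0 0 0 0" --pt "0 0 1.0 0 0 0 0" --pt "0 0 1.0 0 0 0 0" --pt "0 0 1.0 0 0 0 0" --pt "0 0 0.6 0 0 0 0" --pt "0.3 0 0 0 0 0 0" --pt "0.3 0 0 0 0 0 0" --pt "0.2 0 0 0 0 0 0" --pt "0 0 0 0 0 0 0" --pt "0 0 0 0 0 0 0"

```text
clock: 7.25
tcp_pos: [0.5531, -0.1487, 0.1265]
eef_rot: [[-0.765, -0.644, 0.001], [-0.644, 0.765, -0.0], [-0.0, -0.001, -1.0]]
ft_force: [-0.6, -0.5, -0.1]
grip_width: -0.0003
```

Run:
```python
from cell import r
from h import *
for n in("side","wrist"):
    s=r.snapshot(n)
    if n=="wrist": im=s["color"][:,:,::-1]
    else:
        u,v=proj(s,[.53,-.13,.13])[0].astype(int); im=cv2.resize(s["color"][v-70:v+70,u-90:u+90,::-1],None,fx=4,fy=4,interpolation=cv2.INTER_CUBIC)
    cv2.imwrite(f"pics/b_{n}.png",im)
```

```text
(no output)
```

View pics/b_side.png

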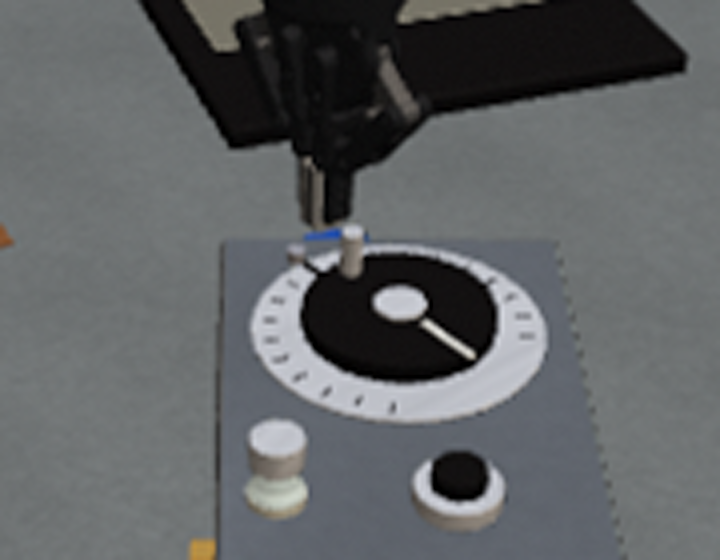

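View pics/b_wrist.png

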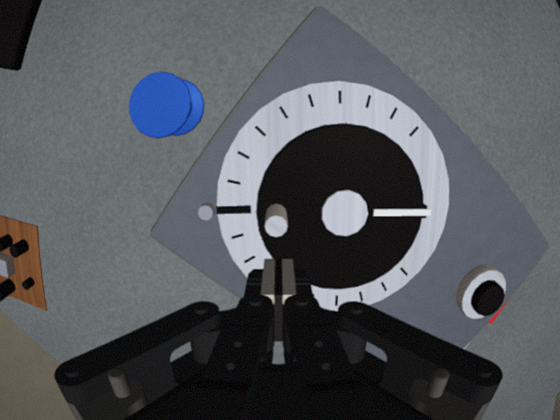

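Run:
```python
from cell import r
from h import *
o=r.get_obs();print(o["tcp_pos"],o["clock"])
s=r.snapshot("side")
u,v=proj(s,[.53,-.13,.13])[0].astype(int)
print((proj(s,[o["tcp_pos"],[.538,-.1614,.142],[.538,-.1614,.116],[.512,-.131,.119]])-[u-90,v-70])*4)
s=r.snapshot("top")
cv2.imwrite("pics/b_top.png",rectify(s,(.52,-.13),.126,.12,560))
```

```text
[ 0.55309662 -0.14859045  0.12633759] 7.35
[[319.50518617 266.33931516]
 [349.51263544 228.40976636]
 [347.59954547 269.6381733 ]
 [397.20589339 299.50128785]]
```

View pics/b_top.png

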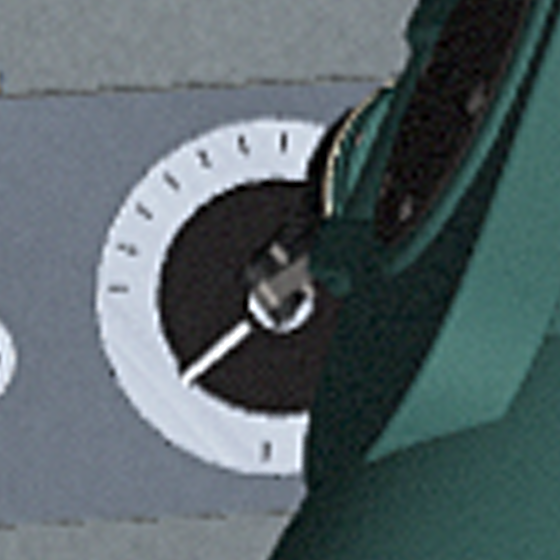

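Run:
```python
from cell import r
from h import *
s=r.snapshot("side")
u0,v0=proj(s,[.53,-.13,.13])[0].astype(int)
d=s["depth"]
def w(u,v):
    dd=d[v,u]; return s["R"].T@(np.array([(u-s["cx"])/s["fx"]*dd,(v-s["cy"])/s["fy"]*dd,dd])-s["t"])
for zx,zy in [(308,180),(314,200),(318,215),(320,222),(335,190),(335,210),(340,218),(352,232),(352,250),(400,300),(460,475)]:
    u=u0-90+zx//4; v=v0-70+zy//4
    print(zx,zy,s["color"][v,u],np.round(w(u,v),4))
```

```text
308 180 [30 28 25] [ 0.5604 -0.1424  0.1824]
314 200 [76 72 67] [ 0.558  -0.1388  0.173 ]
318 215 [96 91 85] [ 0.5558 -0.1374  0.1669]
320 222 [80 76 70] [ 0.5536 -0.1382  0.1617]
335 190 [16 16 16] [ 0.5482 -0.1346  0.183 ]
335 210 [19 19 20] [ 0.5478 -0.1321  0.1729]
340 218 [18 18 17] [ 0.5436 -0.1378  0.1647]
352 232 [187 189 194] [ 0.5367 -0.1585  0.1417]
352 250 [127 119 111] [ 0.5363 -0.1559  0.1335]
400 300 [194 196 203] [ 0.5105 -0.1314  0.1185]
460 475 [18 17 17] [0.4846 0.0083 0.121 ]
```

Run:
```python
from cell import r
from h import *
s=r.snapshot("wrist"); d=s["depth"]
print(s["fx"],s["cx"],s["cy"]); cam=-s["R"].T@s["t"]; print("cam",cam, "axis",s["R"][2])
def w(u,v):
    a=np.array([u-s["cx"],v-s["cy"]]);rr=np.hypot(*a);th=rr/s["fx"]
    ray=np.r_[a/rr*np.sin(th),np.cos(th)]; ray=ray/ray[2]*d[v,u]
    return s["R"].T@(ray-s["t"])
for n,p in dict(cap=(345,213),stud=(276,227),button=(489,298),case=(180,220),tipL=(268,264),tipR=(290,264),tip2=(268,280),black=(256,275)).items(): print(n,d[p[1],p[0]],np.round(w(*p),4))
s=r.snapshot("side"); u,v=proj(s,[.545,-.14,.15])[0].astype(int)
cv2.imwrite("pics/c.png",cv2.resize(s["color"][v-30:v+30,u-40:u+40,::-1],None,fx=10,fy=10,interpolation=cv2.INTER_CUBIC))
```

```text
325.19226210127806 277.994217712624 217.41808600195944
cam [ 0.49808653 -0.19352431  0.29856261] axis [ 0.21407582  0.17984928 -0.96011759]
cap 0.18561712 [ 0.5109 -0.1321  0.1196]
stud 0.1645028 [ 0.5375 -0.1617  0.142 ]
button 0.20106475 [ 0.4841 -0.0008  0.1221]
case 0.20626663 [ 0.5848 -0.2044  0.101 ]
tipL 0.14347388 [ 0.5469 -0.1583  0.1666]
tipR 0.14408389 [ 0.5407 -0.1506  0.166 ]
tip2 0.12903117 [ 0.5468 -0.1578  0.1817]
black 0.1429436 [ 0.5538 -0.1594  0.1685]
```

View pics/c.png

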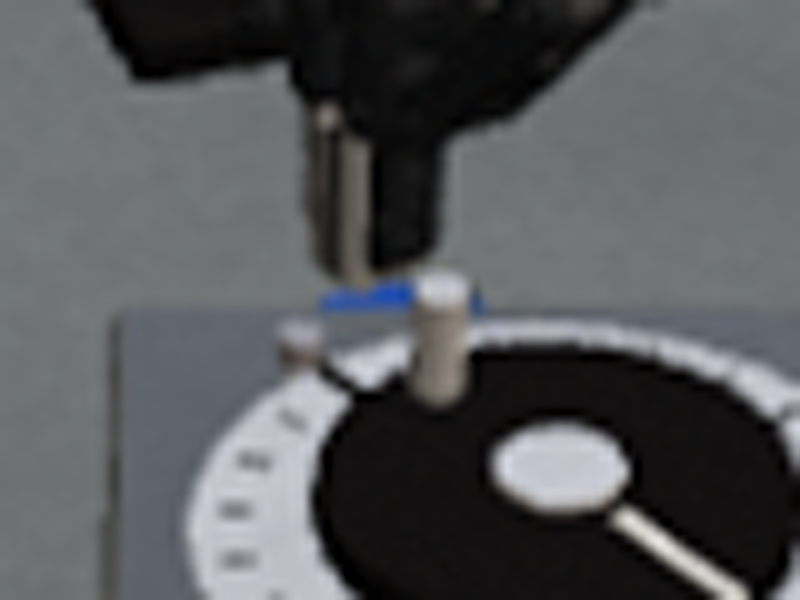

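Two cameras agree that the real fingertip is at z of about 0.163, although the TCP reads 0.1265. I'll lower in checked steps and watch the force.

carry_out --pt "0 0 0.4 0 0 0 0" --pt "0 0 0.4 0 0 0 0" --pt "0 0 0.4 0 0 0 0" --pt "0 0 0.4 0 0 0 0" --pt "0 0 0.4 0 0 0 0" --pt "0 0 0.3 0 0 0 0" --pt "0 0 0 0 0 0 0" --pt "0 0 0 0 0 0 0" --pt "0 0 0 0 0 0 0" --pt "0 0 0 0 0 0 0"

```text
clock: 8.6
tcp_pos: [0.5531, -0.1486, 0.1033]
eef_rot: [[-0.765, -0.644, 0.0], [-0.644, 0.765, -0.0], [-0.0, -0.0, -1.0]]
ft_force: [0.1, -0.3, -0.8]
grip_width: -0.0001
```

```bash
cat > look.py <<'E'
import sys
from cell import r
from h import *
tag=sys.argv[1]
s=r.snapshot("wrist"); d=s["depth"]
def w(u,v):
    a=np.array([u-s["cx"],v-s["cy"]]);rr=np.hypot(*a);th=rr/s["fx"]
    ray=np.r_[a/rr*np.sin(th),np.cos(th)]; ray=ray/ray[2]*d[v,u]
    return s["R"].T@(ray-s["t"])
for p in [(268,264),(290,264)]: print("tip",np.round(w(*p),4))
cv2.imwrite(f"pics/{tag}_w.png",s["color"][:,:,::-1])
s=r.snapshot("side"); u,v=proj(s,[.525,-.13,.14])[0].astype(int)
cv2.imwrite(f"pics/{tag}_s.png",cv2.resize(s["color"][v-42:v+38,u-50:u+50,::-1],None,fx=7,fy=7,interpolation=cv2.INTER_CUBIC))
o=r.get_obs();print(o["clock"],o["tcp_pos"],o["ft_force"])
E
python3 look.py d
```

```text
tip [ 0.5471 -0.1582  0.1431]
tip [ 0.541  -0.1505  0.1425]
8.7 [ 0.55306284 -0.14860864  0.103307  ] [ 0.4993602  -0.26703607  0.59399842]
```

View pics/d_s.png

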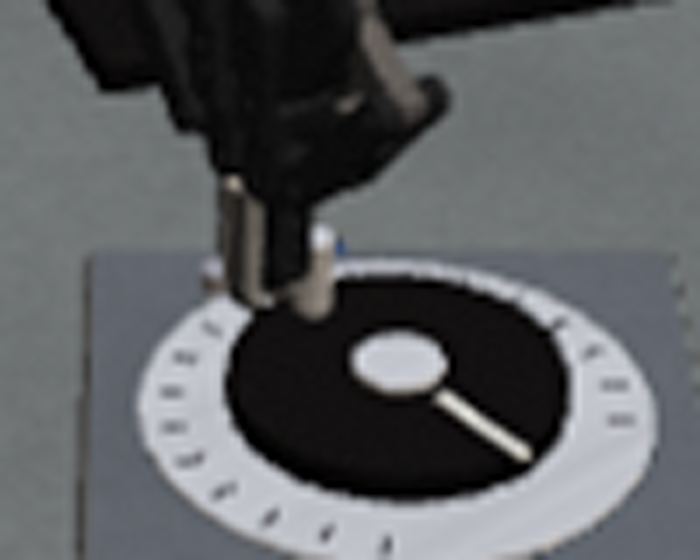

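carry_out --pt "0 0 0.3 0 0 0 0" --pt "0 0 0.3 0 0 0 0" --pt "0 0 0.3 0 0 0 0" --pt "0 0 0.3 0 0 0 0" --pt "0 0 0 0 0 0 0" --pt "0 0 0 0 0 0 0" --pt "0 0 0 0 0 0 0" --pt "0 0 0 0 0 0 0" --pt "0 0 0 0 0 0 0" --pt "0 0 0 0 0 0 0"

```text
clock: 9.7
tcp_pos: [0.553, -0.1486, 0.0912]
eef_rot: [[-0.765, -0.644, 0.0], [-0.644, 0.765, -0.0], [0.0, -0.0, -1.0]]
ft_force: [0.2, 0.2, -0.1]
grip_width: 0.0003
```

```bash
python3 look.py e
```

```text
tip [ 0.5431 -0.161   0.1418]
tip [ 0.5409 -0.1505  0.1303]
9.8 [ 0.55300082 -0.14857228  0.09121604] [-0.94648727 -0.02521497 -0.47481297]
```

View pics/e_s.png

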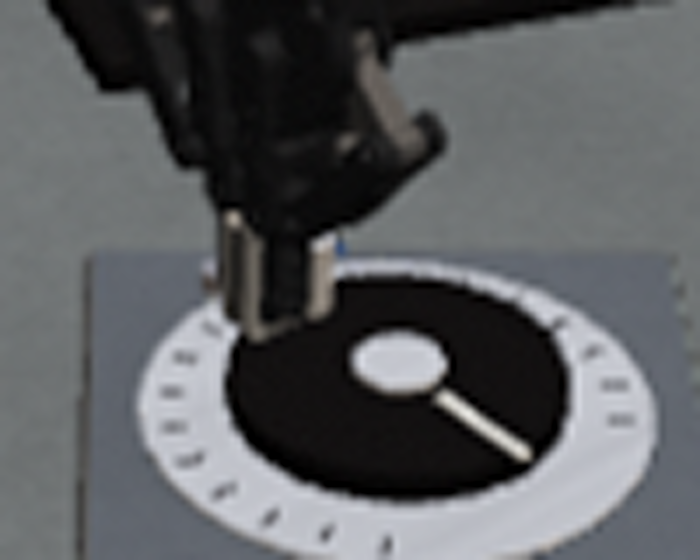

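View pics/e_w.png

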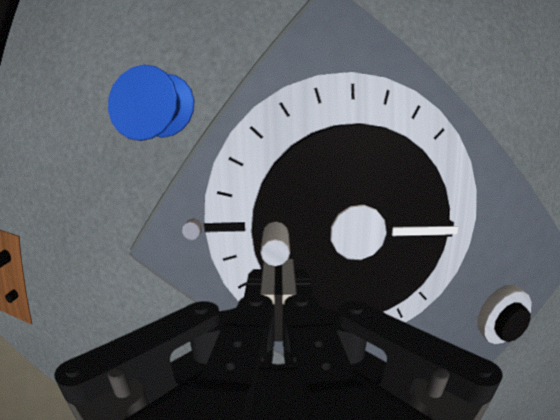

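carry_out --pt "0.2 0 0 0 0 0 0" --pt "0.41 -0.16 0 0 0 0.1 0" --pt "0.41 -0.16 0 0 0 0.1 0" --pt "0.41 -0.16 0 0 0 0.1 0" --pt "0.41 -0.16 0 0 0 0.1 0" --pt "0.41 -0.16 0 0 0 0.1 0" --pt "0.41 -0.16 0 0 0 0.1 0" --pt "0.41 -0.16 0 0 0 0.1 0" --pt "0.41 -0.16 0 0 0 0.1 0" --pt "0 0 0 0 0 0 0"

```text
clock: 10.8
tcp_pos: [0.5256, -0.1728, 0.0913]
eef_rot: [[-0.995, 0.102, 0.0], [0.102, 0.995, -0.0], [-0.0, -0.0, -1.0]]
ft_force: [0.2, -0.6, -0.3]
grip_width: -0.0001
```

```bash
python3 look.py f
python3 - <<'E'
from cell import r
import numpy as np
o=r.get_obs(); R=np.array(o["eef_rot"]); print((R.T@(np.array([.512,-.131,0])-o["tcp_pos"]))*1000, np.degrees(np.arctan2(R[1,0],R[0,0])), o["qpos"])
E
```

```text
tip [ 0.5083 -0.1743  0.1433]
tip [ 0.5145 -0.1655  0.1318]
10.9 [ 0.52566743 -0.17252795  0.09120748] [-0.05893894  0.66696568  0.8448991 ]
[17.616239   40.00421465 91.21131933] 174.4408125426142 [-2.66100666e+01  2.10513400e+01 -1.16690318e+01  5.72864142e+01
  3.49748472e-04 -2.10508790e+01]
```

View pics/f_w.png

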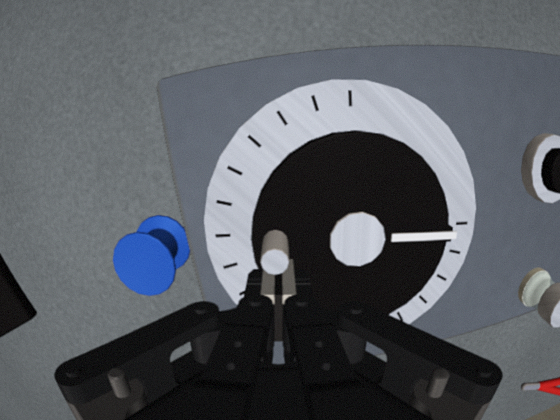

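View pics/f_s.png

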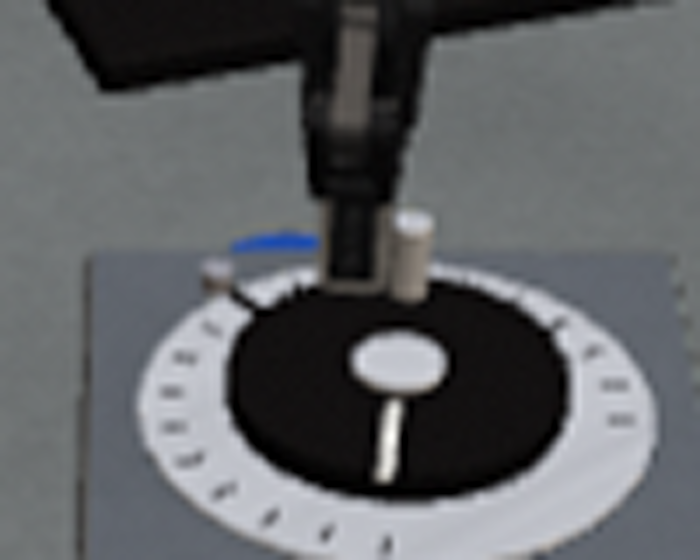

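carry_out --pt "0.41 -0.16 0 0 0 0.1 0" --pt "0.41 -0.16 0 0 0 0.1 0" --pt "0.41 -0.16 0 0 0 0.1 0" --pt "0.41 -0.16 0 0 0 0.1 0" --pt "0.41 -0.16 0 0 0 0.1 0" --pt "0.41 -0.16 0 0 0 0.1 0" --pt "0.41 -0.16 0 0 0 0.1 0" --pt "0.41 -0.16 0 0 0 0.1 0" --pt "0.41 -0.16 0 0 0 0.1 0" --pt "0.41 -0.16 0 0 0 0.1 0"

```text
clock: 11.9
tcp_pos: [0.4846, -0.1651, 0.0913]
eef_rot: [[-0.453, 0.892, 0.001], [0.892, 0.453, -0.0], [-0.001, 0.001, -1.0]]
ft_force: [2.6, -1.4, -0.9]
grip_width: 0.0002
```

```bash
python3 look.py g
cat > st.py <<'E'
from cell import r
import numpy as np
o=r.get_obs(); R=np.array(o["eef_rot"]); print((R.T@(np.array([.512,-.131,0])-o["tcp_pos"]))*1000, np.degrees(np.arctan2(R[1,0],R[0,0])), np.round(o["qpos"],1),o["clock"])
E
python3 st.py
```

```text
tip [ 0.4733 -0.1521  0.1417]
tip [ 0.4837 -0.1517  0.1322]
12.0 [ 0.4841633  -0.16483626  0.09129108] [ 0.54157188 -0.2502043   0.4680663 ]
[17.49265088 40.16712263 91.29317912] 117.04097499560002 [-27.9  17.3 -17.6  55.1   0.   35. ] 12.0
```

View pics/g_w.png

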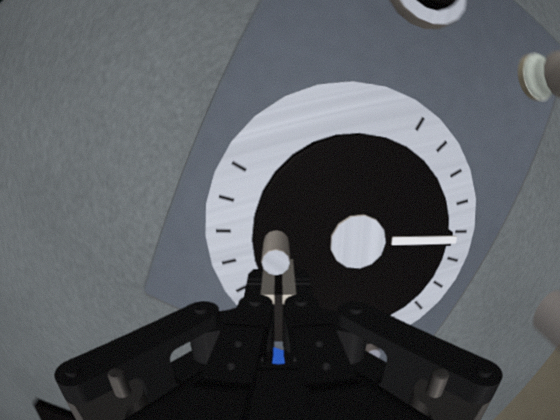

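carry_out --pt "0.41 -0.16 0 0 0 0.1 0" --pt "0.41 -0.16 0 0 0 0.1 0" --pt "0.41 -0.16 0 0 0 0.1 0" --pt "0.41 -0.16 0 0 0 0.1 0" --pt "0.41 -0.16 0 0 0 0.1 0" --pt "0.41 -0.16 0 0 0 0.1 0" --pt "0.41 -0.16 0 0 0 0.1 0" --pt "0.41 -0.16 0 0 0 0.1 0" --pt "0.41 -0.16 0 0 0 0.1 0" --pt "0.41 -0.16 0 0 0 0.1 0"

```text
clock: 13.0
tcp_pos: [0.4683, -0.1263, 0.0913]
eef_rot: [[0.504, 0.864, 0.0], [0.864, -0.504, -0.001], [-0.001, 0.0, -1.0]]
ft_force: [-0.4, -2.9, -0.7]
grip_width: 0.0002
```

```bash
python3 look.py i; python3 st.py
python3 - <<'E'
from cell import r
from h import *
s=r.snapshot("top"); cv2.imwrite("pics/i_t.png",rectify(s,(.512,-.131),.116))
E
```

```text
tip [ 0.4723 -0.1097  0.142 ]
tip [ 0.48   -0.1144  0.1415]
13.1 [ 0.46818006 -0.12589395  0.09121914] [0.45618222 0.41583229 0.09217481]
[17.60102861 40.458326   91.21687057] 59.86095254444589 [-24.7  14.9 -21.2  54.   -0.   95.5] 13.1
```

View pics/i_w.png

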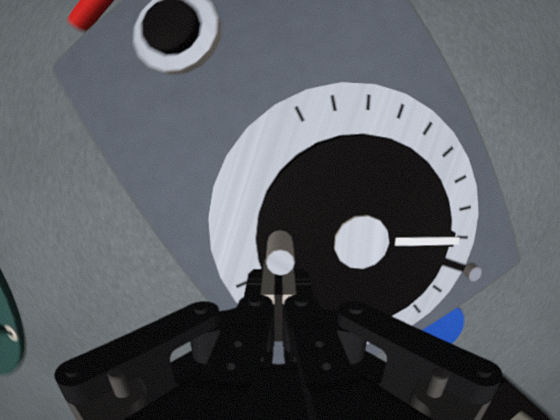

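View pics/i_s.png

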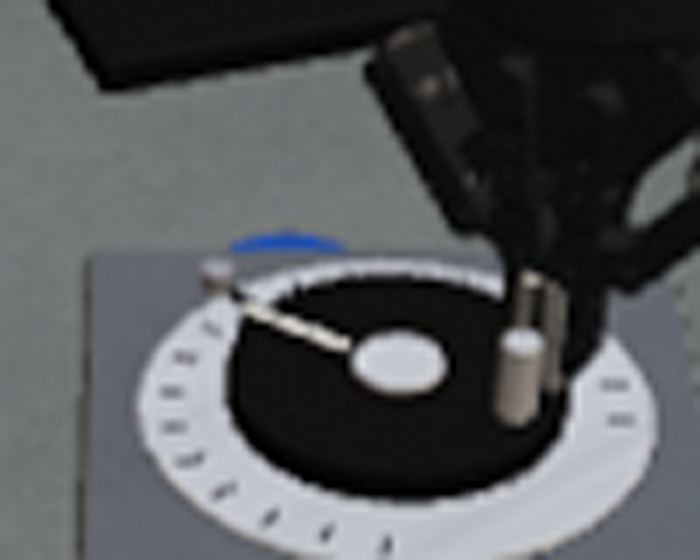

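View pics/i_t.png

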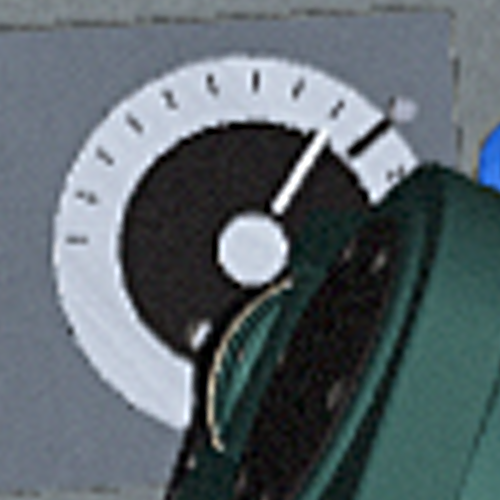

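```bash
cat > ang.py <<'E'
from cell import r
from h import *
s=r.snapshot("wrist")
def w(u,v,z):
    a=np.array([u-s["cx"],v-s["cy"]]);rr=np.hypot(*a);th=rr/s["fx"]
    ray=s["R"].T@np.r_[a/rr*np.sin(th),np.cos(th)]; o=-s["R"].T@s["t"]; return o+ray*(z-o[2])/ray[2]
def run(cap,pts):
    c=w(*cap,.119); print("c",c)
    for n,(p,z) in pts.items():
        q=w(*p,z)-c; print(n,np.round(q*1000,1),"r",np.hypot(q[0],q[1])*1000,"cw",np.degrees(np.arctan2(-q[1],q[0])))
E
python3 -c "
from ang import *
run((361,242),dict(tip=((458,241),.116),mid=((396,242),.116),set0=((447,262),.104),set1=((466,268),.104),screw=((476,273),.11)))"
```

```text
c [ 0.51088746 -0.13087755  0.119     ]
tip [ 48.7 -30.1  -3. ] r 57.27067129399234 cw 31.69930561909748
mid [ 16.3 -11.   -3. ] r 19.64963448019363 cw 34.16181670543112
set0 [ 42.2 -46.9 -15. ] r 63.11298034641659 cw 47.98803080221684
set1 [ 53.1 -58.7 -15. ] r 79.11383194562781 cw 47.88899320291073
screw [ 56.3 -61.6  -9. ] r 83.50651525650717 cw 47.56477420955395
```

carry_out --pt "0.2 -0.08 0 0 0 0.05 0" --pt "0.2 -0.08 0 0 0 0.05 0" --pt "0.2 -0.08 0 0 0 0.05 0" --pt "0.2 -0.08 0 0 0 0.05 0" --pt "0.2 -0.08 0 0 0 0.05 0" --pt "0 0 0 0 0 0 0" --pt "0 0 0 0 0 0 0" --pt "0 0 0 0 0 0 0" --pt "0 0 0 0 0 0 0" --pt "0 0 0 0 0 0 0"

```text
clock: 14.2
tcp_pos: [0.4706, -0.1157, 0.0912]
eef_rot: [[0.702, 0.712, -0.0], [0.712, -0.702, -0.0], [-0.0, -0.0, -1.0]]
ft_force: [0.1, -1.0, -0.9]
grip_width: -0.0001
```

```bash
python3 look.py j; python3 st.py
python3 - <<'E'
from cell import r
from h import *
s=r.snapshot("top"); cv2.imwrite("pics/j_t.png",rectify(s,(.512,-.131),.116))
E
```

```text
tip [ 0.479  -0.1002  0.1437]
tip [ 0.4854 -0.1064  0.1438]
14.3 [ 0.47062126 -0.11571632  0.09117519] [-0.54124958 -2.35548525 -0.38776481]
[18.18661708 40.19045968 91.17390409] 45.39139950656354 [-23.5  14.9 -21.2  53.9  -0.  111.2] 14.3
```

View pics/j_w.png

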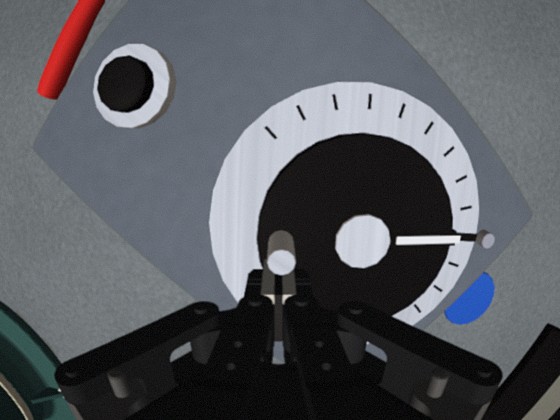

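View pics/j_t.png

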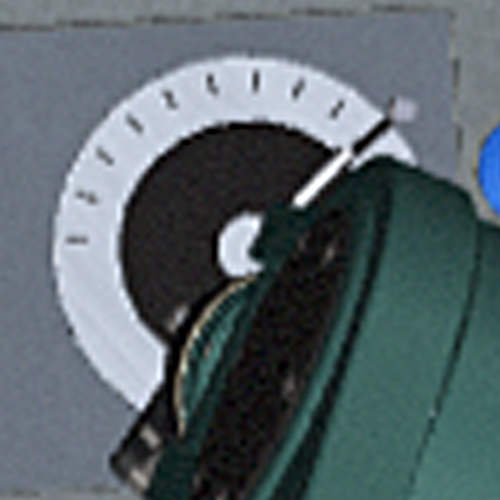

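```bash
python3 -c "
from ang import *
run((362.5,241.5),dict(tip=((459,239.5),.116),mid=((398,241),.116),set0=((462,237.5),.104),set1=((476,237.5),.104),screw=((487,239.5),.11)))
im=s['color'][200:270,380:500,::-1]
cv2.imwrite('pics/j_z.png',cv2.resize(im,None,fx=6,fy=6,interpolation=cv2.INTER_CUBIC))"
```

```text
c [ 0.51126958 -0.13172637  0.119     ]
tip [ 39.8 -40.9  -3. ] r 57.0446692575546 cw 45.754446234516564
mid [ 13.4 -14.8  -3. ] r 19.94616369733556 cw 47.966965142874784
set0 [ 44.5 -50.2 -15. ] r 67.11545043201096 cw 48.439556491410286
set1 [ 51.9 -57.9 -15. ] r 77.73898287727957 cw 48.100789323933725
screw [ 55.5 -60.4  -9. ] r 82.01895763700833 cw 47.38143741639266
```

View pics/j_z.png

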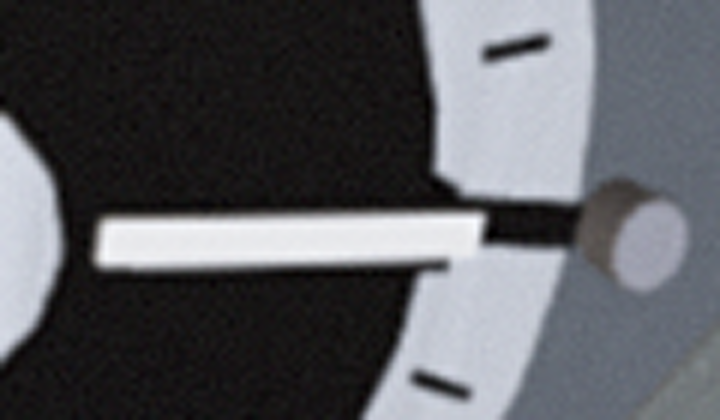

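carry_out --pt "0.1 -0.04 0 0 0 0.026 0" --pt "0 0 0 0 0 0 0" --pt "0 0 0 0 0 0 0" --pt "0 0 0 0 0 0 0" --pt "-0.3 0 0 0 0 0 0" --pt "-0.5 0 0 0 0 0 0" --pt "-0.5 0 0 0 0 0 0" --pt "0 0 -1 0 0 0 0" --pt "0 0 -2 0 0 0 0" --pt "0 0 -3 0 0 0 0"

```text
clock: 15.4
tcp_pos: [0.4609, -0.1234, 0.1517]
eef_rot: [[0.721, 0.693, -0.002], [0.693, -0.721, 0.001], [-0.001, -0.002, -1.0]]
ft_force: [0.1, -0.4, -0.7]
grip_width: -0.0001
```

```bash
python3 look.py k; python3 st.py
python3 - <<'E'
from cell import r
from h import *
s=r.snapshot("top"); cv2.imwrite("pics/k_t.png",rectify(s,(.512,-.131),.116))
E
```

```text
tip [ 0.4648 -0.1123  0.1901]
tip [ 0.4723 -0.1188  0.1922]
15.5 [ 0.46327465 -0.12442332  0.15486565] [-0.14619164 -0.79309867 -0.56809124]
[ 30.25844205  37.75842985 155.11128293] 43.869362755927035 [-24.8  11.6 -15.   63.1   0.  111.3] 15.5
```

View pics/k_w.png

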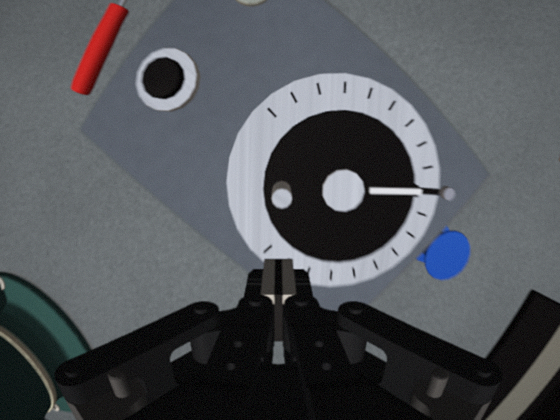

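View pics/k_t.png

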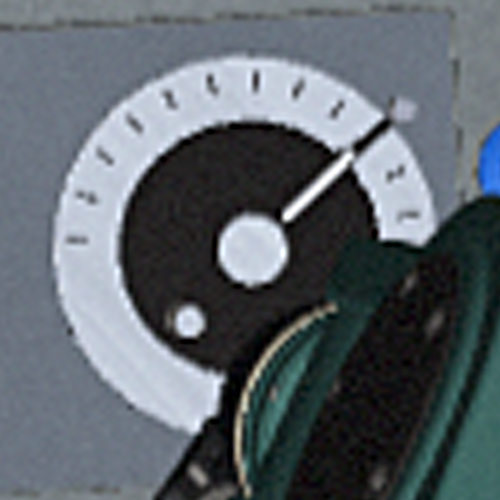

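carry_out --pt "0 0 0 0 0 0 0" --pt "1.73 -1.3 0 0 0 0 0" --pt "1.73 -1.3 0 0 0 0 0" --pt "1.73 -1.3 0 0 0 0 0" --pt "1.73 -1.3 0 0 0 0 0" --pt "1.73 -1.3 0 0 0 0 0" --pt "1.73 -1.3 0 0 0 0.12 0" --pt "0 0 0 0 0 0.12 0" --pt "0 0 0 0 0 0.12 0" --pt "0 0 0 0 0 0 0"

```text
clock: 16.55
tcp_pos: [0.482, 0.0048, 0.1504]
eef_rot: [[0.919, 0.393, -0.001], [0.393, -0.919, 0.0], [-0.001, -0.001, -1.0]]
ft_force: [-0.2, 0.6, 0.5]
grip_width: 0.0001
```

Run:
```python
from cell import r
from h import *
s=r.snapshot("wrist"); d=s["depth"]
def w(u,v):
    a=np.array([u-s["cx"],v-s["cy"]]);rr=np.hypot(*a);th=rr/s["fx"]
    ray=np.r_[a/rr*np.sin(th),np.cos(th)]; ray=ray/ray[2]*d[v,u]
    return s["R"].T@(ray-s["t"])
cv2.imwrite("pics/l_w.png",s["color"][:,:,::-1])
for g in r.regions_of(s,"output_top")[:2]:
    m=g["mask"]; P=np.array([w(u,v) for v,u in zip(*np.nonzero(m))]); print(g["conf"],g["rect"],m.sum(),np.median(P,0)); 
    P=P[P[:,2]>.114]; print(P[:,:2].min(0),P[:,:2].max(0),np.percentile(P[:,2],[10,50,90]))
s=r.snapshot("top"); cv2.imwrite("pics/l_t.png",rectify(s,(.512,-.131),.116))
s=r.snapshot("side"); u,v=proj(s,[.49,-.03,.14])[0].astype(int)
cv2.imwrite("pics/l_s.png",cv2.resize(s["color"][v-60:v+50,u-60:u+60,::-1],None,fx=5,fy=5,interpolation=cv2.INTER_CUBIC))
o=r.get_obs();print(o["tcp_pos"],o["qpos"],o["clock"])
```

```text
0.63 [264.3, 209.5, 303.4, 252.1] 1430 [0.48631047 0.0048006  0.12246696]
[ 0.47164483 -0.01026176] [0.54746201 0.0338017 ] [0.12070036 0.12248967 0.12343853]
[0.48229325 0.00439352 0.15091587] [-9.17116422e+00  1.22488132e+01 -1.48130394e+01  6.29674149e+01
  1.34020826e-03  1.47436400e+02] 16.75
```

View pics/l_w.png

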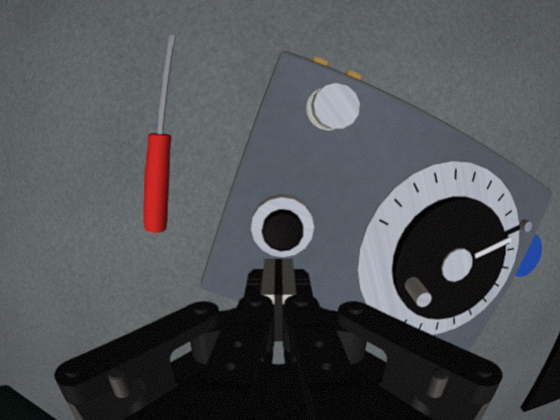

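View pics/l_t.png

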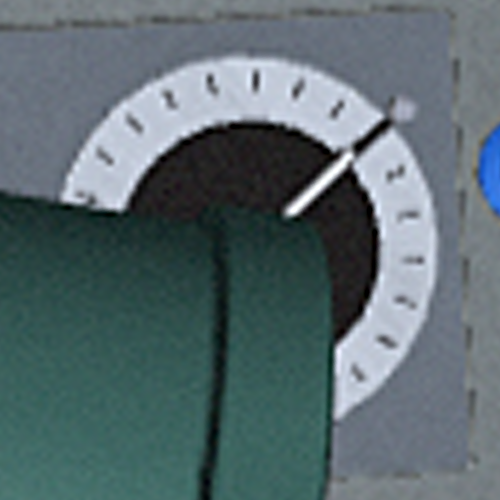

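View pics/l_s.png

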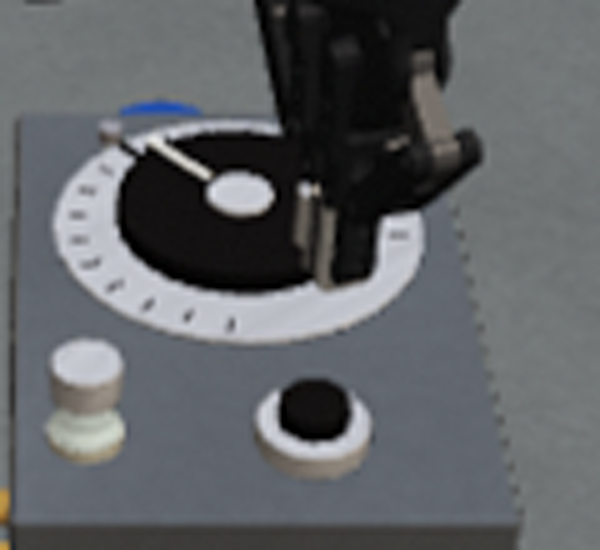

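carry_out --pt "0.28 0.1 0 0 0 0 0" --pt "0 0 1 0 0 0 0" --pt "0 0 1 0 0 0 0" --pt "0 0 1 0 0 0 0" --pt "0 0 1 0 0 0 0" --pt "0 0 1 0 0 0 0" --pt "0 0 0.4 0 0 0 0" --pt "0 0 0 0 0 0 0" --pt "0 0 0 0 0 0 0" --pt "0 0 0 0 0 0 0"

```text
clock: 17.75
tcp_pos: [0.4857, 0.0047, 0.0976]
eef_rot: [[0.919, 0.395, 0.001], [0.395, -0.919, -0.0], [0.001, 0.0, -1.0]]
ft_force: [0.5, 0.3, 0.6]
grip_width: 0.0001
```

```bash
cat > lk.py <<'E'
import sys
from cell import r
from h import *
t=sys.argv[1]
s=r.snapshot("side"); u,v=proj(s,[.485,0,.14])[0].astype(int)
cv2.imwrite(f"pics/{t}_s.png",cv2.resize(s["color"][v-45:v+35,u-55:u+55,::-1],None,fx=7,fy=7,interpolation=cv2.INTER_CUBIC))
o=r.get_obs();print(o["tcp_pos"],o["ft_force"],o["clock"])
E
python3 lk.py m
```

```text
[0.48573257 0.00464179 0.09757272] [ 0.38694997  0.49299168 -0.67124914] 17.8
```

View pics/m_s.png

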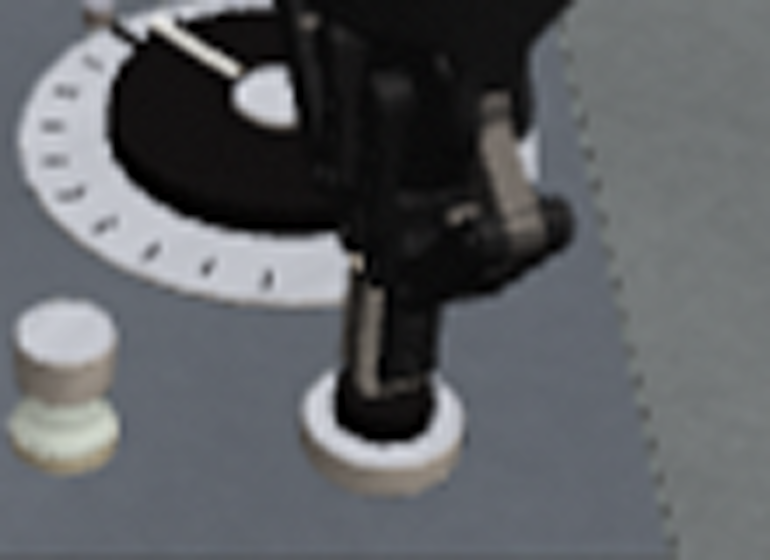

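carry_out --pt "0 0 0.2 0 0 0 0" --pt "0 0 0.2 0 0 0 0" --pt "0 0 0.2 0 0 0 0" --pt "0 0 0.2 0 0 0 0" --pt "0 0 0.2 0 0 0 0" --pt "0 0 0.2 0 0 0 0" --pt "0 0 0.1 0 0 0 0" --pt "0 0 0 0 0 0 0" --pt "0 0 0 0 0 0 0" --pt "0 0 0 0 0 0 0"

```text
clock: 18.8
tcp_pos: [0.4858, 0.0046, 0.0863]
eef_rot: [[0.919, 0.395, 0.002], [0.395, -0.919, -0.001], [0.002, 0.001, -1.0]]
ft_force: [-12.3, 0.8, 42.4]
grip_width: -0.0002
```

carry_out --pt "0 0 0.1 0 0 0 0" --pt "0 0 0.1 0 0 0 0" --pt "0 0 0 0 0 0 0" --pt "0 0 0 0 0 0 0" --pt "0 0 0 0 0 0 0" --pt "0 0 0 0 0 0 0" --pt "0 0 0 0 0 0 0" --pt "0 0 0 0 0 0 0" --pt "0 0 0 0 0 0 0" --pt "0 0 0 0 0 0 0"

```text
clock: 19.8
tcp_pos: [0.4861, 0.0046, 0.0858]
eef_rot: [[0.919, 0.395, 0.004], [0.395, -0.919, -0.001], [0.003, 0.002, -1.0]]
ft_force: [-21.6, 2.3, 70.5]
grip_width: 0.0002
```

```bash
python3 lk.py n
python3 - <<'E'
from cell import r
from h import *
s=r.snapshot("wrist"); cv2.imwrite("pics/n_w.png",s["color"][:,:,::-1])
E
```

```text
[0.48605645 0.00460364 0.08575728] [-20.49632088   2.57313419  69.99815598] 19.85
```

View pics/n_s.png

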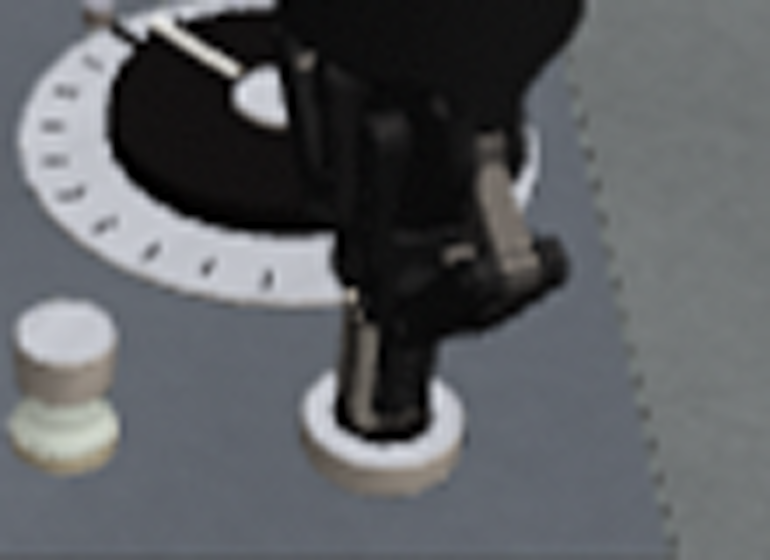

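View pics/n_w.png

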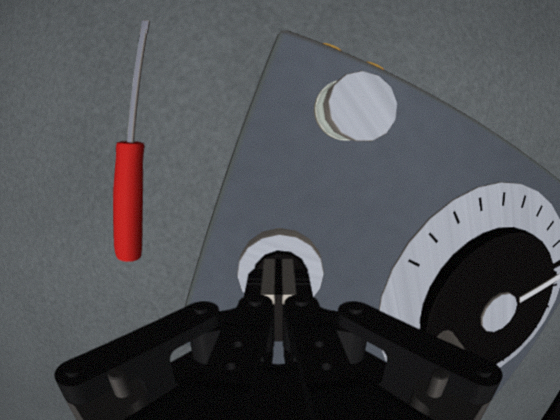

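carry_out --pt "0 0 -0.2 0 0 0 0" --pt "0 0 -0.2 0 0 0 0" --pt "0 0 -0.1 0 0 0 0" --pt "0 0 0 0 0 0 0" --pt "0 0 0 0 0 0 0" --pt "0 0 0 0 0 0 0" --pt "0 0 0 0 0 0 0" --pt "0 0 0 0 0 0 0" --pt "0 0 0 0 0 0 0" --pt "0 0 0 0 0 0 0"

```text
clock: 20.9
tcp_pos: [0.4855, 0.0047, 0.0872]
eef_rot: [[0.919, 0.395, 0.0], [0.395, -0.919, -0.0], [0.0, 0.0, -1.0]]
ft_force: [1.0, -0.2, 4.2]
grip_width: -0.0001
```

carry_out --pt "0 0 -0.2 0 0 0 0" --pt "0 0 0 0 0 0 0" --pt "0 0 0 0 0 0 0" --pt "0 0 0 0 0 0 0" --pt "0 0 0 0 0 0 0" --pt "0 0 0 0 0 0 0" --pt "0 0 0 0 0 0 0" --pt "0 0 0 0 0 0 0" --pt "0 0 0 0 0 0 0" --pt "0 0 0 0 0 0 0"

```text
clock: 21.9
tcp_pos: [0.4855, 0.0047, 0.0892]
eef_rot: [[0.919, 0.395, 0.0], [0.395, -0.919, -0.0], [0.0, 0.0, -1.0]]
ft_force: [1.7, -0.3, 3.8]
grip_width: -0.0001
```

carry_out --pt "0 0 -0.2 0 0 0 0" --pt "0 0 0 0 0 0 0" --pt "0 0 0 0 0 0 0" --pt "0 0 0 0 0 0 0" --pt "0 0 0 0 0 0 0" --pt "0 0 0 0 0 0 0" --pt "0 0 0 0 0 0 0" --pt "0 0 0 0 0 0 0" --pt "0 0 0 0 0 0 0" --pt "0 0 0 0 0 0 0"

```text
clock: 22.9
tcp_pos: [0.4854, 0.0047, 0.0912]
eef_rot: [[0.919, 0.395, -0.0], [0.395, -0.919, -0.0], [-0.0, 0.0, -1.0]]
ft_force: [0.7, -1.0, 2.8]
grip_width: 0.0003
```

The force fell off the way the button's spring would, 4.2, 3.8, then 2.8 N, so the button did bottom out. Now I come clear.

carry_out --pt "0 0 -1 0 0 0 0" --pt "0 0 -2 0 0 0 0" --pt "0 0 -2 0 0 0 0" --pt "0 0 -2 0 0 0 0" --pt "0 0 -2 0 0 0 0" --pt "-2 0 -1 0 0 0 0" --pt "-3 0 0 0 0 0 0" --pt "-3 0 0 0 0 0 0" --pt "0 0 0 0 0 0 0" --pt "0 0 0 0 0 0 0"

```text
clock: 23.9
tcp_pos: [0.4117, -0.027, 0.1918]
eef_rot: [[0.919, 0.394, 0.001], [0.394, -0.919, -0.0], [0.001, 0.0, -1.0]]
ft_force: [-0.4, 0.3, -0.7]
grip_width: -0.0
```

```bash
python3 lk.py p
python3 - <<'E'
from cell import r
from h import *
s=r.snapshot("wrist"); cv2.imwrite("pics/p_w.png",s["color"][:,:,::-1])
s=r.snapshot("top"); cv2.imwrite("pics/p_t.png",rectify(s,(.512,-.131),.116))
s=r.snapshot("side");u,v=proj(s,[.51,-.1,.12])[0].astype(int)
cv2.imwrite("pics/p_s.png",cv2.resize(s["color"][v-40:v+60,u-60:u+60,::-1],None,fx=6,fy=6,interpolation=cv2.INTER_CUBIC))
E
```

```text
[ 0.41228575 -0.02690431  0.19162531] [0.5633211  0.82202639 0.30577326] 23.95
```

View pics/p_s.png

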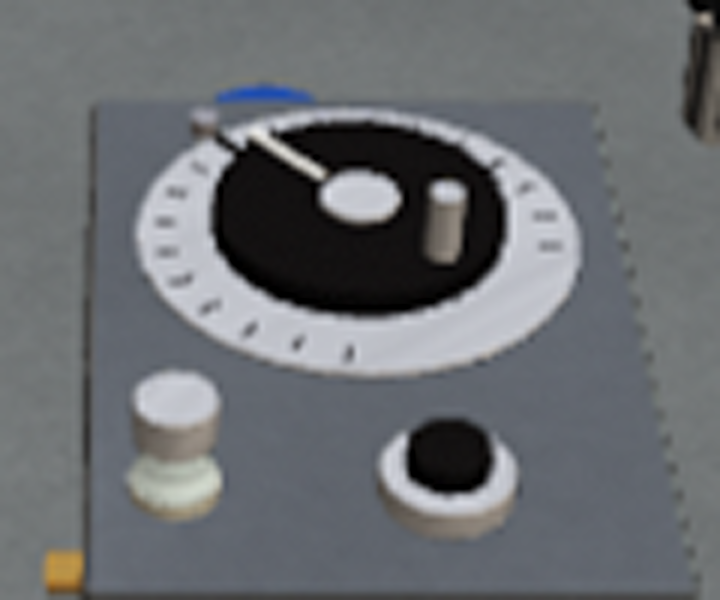

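View pics/p_t.png

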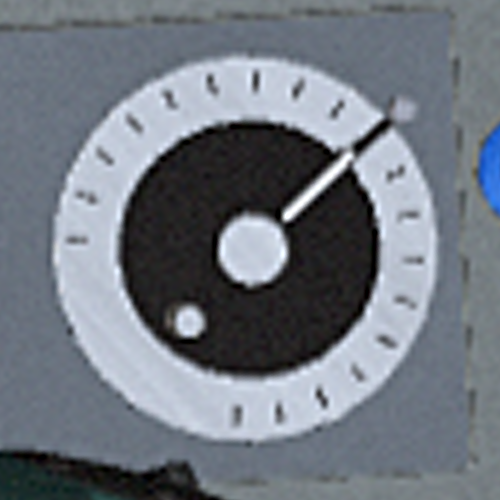

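View pics/p_w.png

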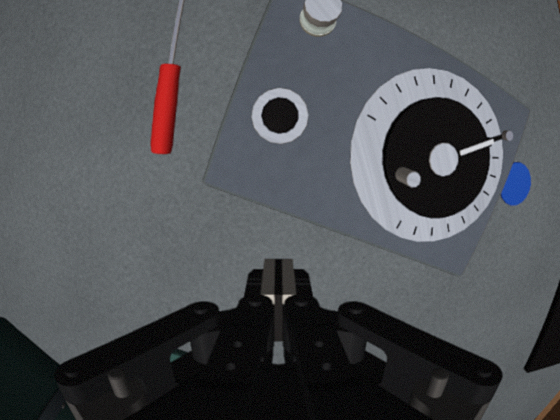

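```bash
python3 -c "
from cell import r
print(r.hand_in())"
```

```text
the job is handed in; nothing more can be done
None
```

I turned the dial about half a turn clockwise to the set line with the shut fingertip on its stud. I then pressed the output button once, let it up, moved clear and handed in at about 24 s. No verdict was reported.

- **Dial:** in the last top view the index points at about 47° and the set line is at about 48°. That puts the tip about 1.5 mm short, against the 4 mm limit, and it did not change after the press.
- **Button:** pushing down gave a hard stop at up to 70 N. As I raised the arm the force fell 4.2, 3.8, 2.8 N, which fits the 5 N spring, so it went fully down. The last picture shows it up again.
- **Other objects:** the jar, spool and screwdriver look undisturbed in the last pictures, though I did not measure their positions. The arm touches nothing, and the force reading is within noise.
- **Disagreed:** the real fingertips sat about 30 to 36 mm above the reported TCP in both the side and wrist cameras. I set heights from the pictures and the force readings instead.
- **Press force:** I pushed harder than needed. 70 N is below the 120 N wrist limit, and the contact was the fingertips, not the gripper's body (40 N limit).

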